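# Make up two lab-group kits

### The arm

A 6-joint arm with a two-finger parallel gripper is mounted at the origin on the work surface. World frame = base frame: x ahead of the robot, y to its left, z up, the work surface at z = 0. Lengths are in m, angles in rad, forces in N, time in s.
With the tool pointing down it reaches from about 0.35 to 0.775 m from the base axis. Payload 5.5 kg.
Tool frame: the origin (TCP) lies midway between the tips of the shut fingers; the grasp point (between the pads) lies behind it (env.grip_point_offset is the z of the grasp point in the tool frame, in m); z points along the fingers, y is the direction in which the jaws open and shut (so a half turn about z gives the same grasp; the last joint's range is limited). The gripper opens to 85 mm and grips with 20 to 120 N. Pads are 22 mm wide; open, the fingers measure 114 mm over their backs; the gripper's body (76 mm by 85 mm) begins 54 mm behind the grasp point. The pads swing forward as they close: fully open they stand 13 mm farther back than shut.
Start: joints at [-0.14, 0.313, 0.046, 1.304, 0, 1.431], TCP at [0.575, -0, 0.231] pointing down, gripper open.
Joint ranges: [-2.76, 2.76], [-0.86, 1.69], [-1.03, 1.26], [-2.2, 2.34], [-1.47, 1.5], [-3.14, 3.14]. Speed limits (rad/s): [2.57, 2.57, 3.14, 3.14, 3.14, 3.14].

### API

Orientations are given as a unit quaternion [w, x, y, z].
In Python, from workcell import env, viewer gives the robot as it stands. The module is installed in compiled form; this text tells all that it offers.
- The arm moves only by the shell command python3 -m inch 'ROWS' [OPENING] [FORCE]. ROWS is JSON, a list of rows, each a list of 2 entries, a list of its own where there are three numbers: the shift along the tool's x, y, z in m, then the turn about the tool's z in degrees. In form: [[[tx, ty, tz], spin], ...]. A call has 1 to 5 rows; each row is the pose to reach, as a shift and turn from the pose measured when the call began, along the tool's axes at that moment; what a row does not reach only later rows make up. A row lasts 1/12 s, in which the tool goes at most 41.7 mm and 7.16 degrees, less where a joint would pass 70% of its speed; a pose out of reach is approached as far as the arm can. A call with a gripper value outside its range is refused whole. OPENING is the closure, from 0 (fully open) to 1 (shut), set as the call begins (- or left out, the last holds). The fingers move at their own pace and stop on an object; FORCE is the grip in N (left out, the last holds). Time passes only in rows, so rows that repeat a pose let the fingers close. It gives the time, the measured TCP pose, the force and the opening at its end, in the units of the state.
- env.get_state(): the state, without advancing time (a new reading comes with each control period).
- viewer.read_camera(name): name is "scene" or "side" or "wrist"; returns a dict with "image" (420x560x3 uint8, red, green, blue), "depth" (420x560 float32, m along the optical axis (not along the pixel's ray), 0 where there is no reading), "vertical_fov" (degrees; the focal length in pixels is half the picture's height over the tangent of half this angle, whatever the lens; pixels are square), "cx", "cy" (the principal point, pixels), "dist_coeffs" ([k1, k2, p1, p2, k3] as OpenCV has them; the pictures are not rectified), "R" (3x3) and "t" (3): a world point X has camera coordinates R X + t; the wrist camera has in their place "T_tool_cam" (4x4, takes a point from camera to tool coordinates, whose origin is the TCP and whose axes are the flange's). Camera axes: x right, y down, z forward; pixel columns grow to the right and rows downward; lengths in m; the calibration is good to about 2 mm. A picture is of the moment at which its call begins: read the wrist's pose just before it.
- env.hand_in(): hands the job in, once; it reports no verdict.
The state is a dict: "clock": time; "joint_pos": joint angles; "qvel": joint speeds; "tau": joint torques, N m; "tcp_pos": TCP position; "orientation": TCP orientation; "wrist_force": force on the tool from outside, world axes, zero at the start; "ft_torque": the same for the moment, N m; "finger_gap": finger opening in m.
Only numpy, scipy, OpenCV 4.12 (cv2) and the standard library are available. Lean on these libraries where they do the work, as an engineer would, in place of code of your own. Each camera call takes 0.05 s, during which the arm holds its last target. There are 200 camera calls.

### The job

Make up the kits for two lab groups. First the pink tray: lay the dish with the red jelly flat in the large square bay and stand the orange-capped bottle in the smaller bay beside it; only when that kit is complete, make up the blue tray: the dish with the green jelly flat in its large square bay, the blue-capped bottle upright in the smaller bay beside it, and the marker pen lying lengthwise in the long bay. Everything must rest on the floor of its bay without sitting on a wall; do not move or knock over the spare black-capped bottle.

Things in the scene. Friction and masses are not known exactly. Their poses are not given: they have to be found in the camera images.
- tray_pink: shallow pink tray, rims paler, fixed to the table, 148 (x) by 158 (y) mm; origin: centre of its underside, z up. Floor 3 mm thick; walls and dividers 4 mm thick, 9 mm high from the table. Three open bays, in its own frame (mm): long pen bay x -70 to -20, y -75 to 75; large square dish bay x -16 to 70, y -75 to 11, centre (27, -32); smaller bottle bay x -16 to 70, y 15 to 75, centre (27, 45)
- tray_blue: shallow blue tray, rims paler, fixed to the table, 148 (x) by 158 (y) mm; origin: centre of its underside, z up. Floor 3 mm thick; walls and dividers 4 mm thick, 9 mm high from the table. Three open bays, in its own frame (mm): long pen bay x -70 to -20, y -75 to 75; large square dish bay x -16 to 70, y -75 to 11, centre (27, -32); smaller bottle bay x -16 to 70, y 15 to 75, centre (27, 45)
- dish_red_c (a point): closed round clear dish with dark red jelly showing through the top, 56 mm diameter, 22 mm tall, about 45 g, lying flat on the table; this point is at its centre, 11 mm above its underside, z up
- dish_green_c (a point): closed round clear dish with green jelly showing through the top, 56 mm diameter, 22 mm tall, about 45 g, lying flat on the table; this point is at its centre, 11 mm above its underside, z up
- bottle_orange_c (a point): white plastic dropper bottle with an orange cap and label band, standing; body 32 mm diameter up to 42 mm, cap 26 mm diameter, 66 mm tall in all, about 50 g; this point is on its axis half-way up, 33 mm above its underside, z up
- bottle_blue_c (a point): white plastic dropper bottle with a blue cap and label band, standing; body 32 mm diameter up to 42 mm, cap 26 mm diameter, 66 mm tall in all, about 50 g; this point is on its axis half-way up, 33 mm above its underside, z up
- bottle_black_c (a point): white plastic dropper bottle with a black cap and label band, standing; body 32 mm diameter up to 42 mm, cap 26 mm diameter, 66 mm tall in all, about 50 g; this point is on its axis half-way up, 33 mm above its underside, z up. It belongs to no kit and stays where it is
- marker_c (a point): flat-sided marker pen, yellow barrel and black cap, lying on the table, 120 mm long (its x axis, cap at +x), 16 mm wide and 16 mm high, about 30 g; this point is at its centre, 8 mm above its underside, z up

How it is judged:
On the way, in this order (a step that is already met when the one before it is completed fails the run):
1. the pink kit is complete while the green dish, the blue-capped bottle and the marker are still where they started (within 30 mm) (x of dish_red_c in the frame of tray_pink between 0.0115 and 0.0425 m and y of dish_red_c in the frame of tray_pink between -0.0475 and -0.0165 m and z of dish_red_c in the frame of tray_pink between 0.01 and 0.018 m and angle between each of dish_red_c, bottle_orange_c's own z axis and vertical below 0.1 rad and x of bottle_orange_c in the frame of tray_pink between -0.0005 and 0.0545 m and y of bottle_orange_c in the frame of tray_pink between 0.0305 and 0.0595 m and z of bottle_orange_c in the frame of tray_pink between 0.032 and 0.04 m and distance of each of dish_green_c, bottle_blue_c, marker_c from where it was at the start of the episode below 0.03 m), for 0.2 s.
2. the blue kit is complete too (x of dish_green_c in the frame of tray_blue between 0.0115 and 0.0425 m and y of dish_green_c in the frame of tray_blue between -0.0475 and -0.0165 m and z of dish_green_c in the frame of tray_blue between 0.01 and 0.018 m and angle between each of dish_green_c, bottle_blue_c, marker_c's own z axis and vertical below 0.1 rad and x of bottle_blue_c in the frame of tray_blue between -0.0005 and 0.0545 m and y of bottle_blue_c in the frame of tray_blue between 0.0305 and 0.0595 m and z of bottle_blue_c in the frame of tray_blue between 0.032 and 0.04 m and x of marker_c in the frame of tray_blue between -0.0625 and -0.0275 m and y of marker_c in the frame of tray_blue between -0.0155 and 0.0155 m and z of marker_c in the frame of tray_blue between 0.007 and 0.015 m and angle between the x axis of marker_c and the y axis of tray_blue, either way round below 0.35 rad), for 0.2 s.
At the end, for the whole second after the job is handed in: Pink tray: red dish and orange bottle in their bays; blue tray: green dish, blue bottle and marker in theirs. Each wholly inside its bay on its floor (height within 4 mm), upright or flat within 0.1 rad, marker along its bay within 0.35 rad, all at rest (under 0.02 m/s) (all of step 2 and x of dish_red_c in the frame of tray_pink between 0.0115 and 0.0425 m and y of dish_red_c in the frame of tray_pink between -0.0475 and -0.0165 m and z of dish_red_c in the frame of tray_pink between 0.01 and 0.018 m and angle between each of dish_red_c, bottle_orange_c's own z axis and vertical below 0.1 rad and x of bottle_orange_c in the frame of tray_pink between -0.0005 and 0.0545 m and y of bottle_orange_c in the frame of tray_pink between 0.0305 and 0.0595 m and z of bottle_orange_c in the frame of tray_pink between 0.032 and 0.04 m and linear speed of each of dish_green, bottle_blue, marker, dish_red, bottle_orange below 0.02 m/s); the robot touches nothing.
It fails at once if the spare black-capped bottle is displaced by more than 20 mm or tipped (distance of bottle_black_c from where it was at the start of the episode above 0.02 m or angle between bottle_black_c's own z axis and vertical above 0.5 rad).
It also fails if it takes over 128 s, if anything falls off the work surface, if the arm or the gripper's body presses on something with over 40 N, if the wrist force passes 120 N, or if a joint passes its speed limit or range.

## Working session

There is one attempt and no reset: what is moved stays moved. The work goes in short steps, Python scripts to look and compute and a shell command to move; the robot and the scene stay as the last step left them, time stands still between calls to the robot, and variables do not carry over. Pictures are saved under pics/ and viewed, on a budget of 14 in all, crops included, one or two more only if the job needs it, and the job is handed in when it is done.

```bash
mkdir -p pics && cat > h.py <<'E'
import numpy as np, cv2
from workcell import env, viewer
def grab(name):
    s=env.get_state(); c=viewer.read_camera(name); h=c["image"].shape[0]
    f=h/2/np.tan(np.radians(c["vertical_fov"])/2)
    K=np.array([[f,0,c["cx"]],[0,f,c["cy"]],[0,0,1]]); d=np.array(c["dist_coeffs"],float)
    if name=="wrist":
        from scipy.spatial.transform import Rotation as Ro
        q=np.array(s["orientation"]); T=np.eye(4); T[:3,:3]=Ro.from_quat(q[[1,2,3,0]]).as_matrix(); T[:3,3]=s["tcp_pos"]
        W=T@np.array(c["T_tool_cam"])
    else:
        W=np.eye(4); R=np.array(c["R"]); W[:3,:3]=R.T; W[:3,3]=-R.T@np.array(c["t"])
    return dict(im=c["image"],dep=c["depth"],K=K,d=d,W=W)
def atz(g,uv,z):
    p=cv2.undistortPoints(np.array(uv,float).reshape(-1,1,2),g["K"],g["d"]).reshape(-1,2)
    r=np.c_[p,np.ones(len(p))]@g["W"][:3,:3].T; o=g["W"][:3,3]
    return o+r*((z-o[2])/r[:,2])[:,None]
def cloud(g):
    h,w=g["dep"].shape; u,v=np.meshgrid(np.arange(w),np.arange(h))
    p=cv2.undistortPoints(np.stack([u,v],-1).reshape(-1,1,2).astype(float),g["K"],g["d"]).reshape(h,w,2)
    P=np.dstack([p,np.ones((h,w))])*g["dep"][...,None]
    return P@g["W"][:3,:3].T+g["W"][:3,3]
def save(g,n,s=1.4): cv2.imwrite("pics/"+n,cv2.resize(g["im"][...,::-1],None,fx=s,fy=s))
E
python3 - <<'E'
from h import *
import pickle
for n in ("scene","side","wrist"):
    g=grab(n); save(g,n+"0.png"); pickle.dump(g,open(n+"0.pkl","wb")); print(n,g["W"].round(3).tolist(),g["K"][0,0],g["d"])
print(env.get_state(),env.grip_point_offset)
E
```

```text
scene [[-0.673, 0.523, -0.524, 0.962], [0.74, 0.467, -0.484, 0.38], [-0.008, -0.713, -0.701, 0.576], [0.0, 0.0, 0.0, 1.0]] 382.02661842777303 [-0.01955121  0.          0.          0.          0.        ]
side [[0.898, -0.247, 0.365, 0.17], [-0.441, -0.468, 0.766, -0.797], [-0.018, -0.849, -0.529, 0.606], [0.0, 0.0, 0.0, 1.0]] 520.743977055875 [-0.16413289  0.          0.          0.          0.        ]
wrist [[1.0, 0.002, -0.001, 0.575], [0.001, -0.955, -0.296, 0.076], [-0.002, 0.296, -0.955, 0.373], [0.0, 0.0, 0.0, 1.0]] 298.26474322479623 [-0.05546137  0.          0.          0.          0.        ]
{'clock': 0.15, 'joint_pos': array([-1.39592981e-01,  3.13851603e-01,  4.52410401e-02,  1.30360693e+00,
       -1.81354614e-05,  1.43119705e+00]), 'qvel': array([-0.00064017, -0.00178204,  0.00208573,  0.00102106, -0.00085123,
        0.00013464]), 'tau': array([ 1.76330479e-03, -4.81067133e+01,  2.98815805e+01,  1.39078675e-02,
       -1.10673584e-04, -5.56924022e-05]), 'tcp_pos': array([5.74614225e-01, 4.31136525e-05, 2.30600679e-01]), 'orientation': array([-5.62026592e-04,  7.07104374e-01,  7.07108832e-01, -4.34898323e-04]), 'wrist_force': array([-0.13398927,  0.64853356,  0.1931183 ]), 'ft_torque': array([-0.01767117,  0.01285455,  0.0199262 ]), 'finger_gap': 0.08542474145463247} -0.0187
```

View pics/scene0.png

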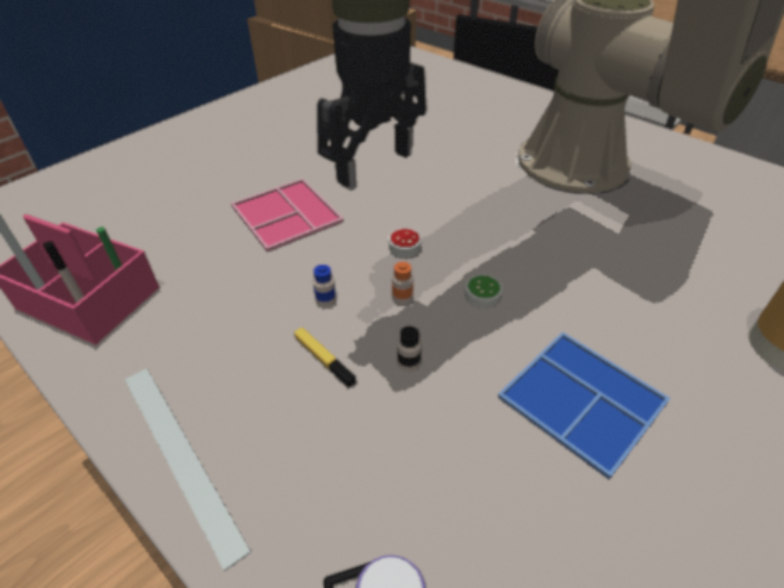

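View pics/wrist0.png

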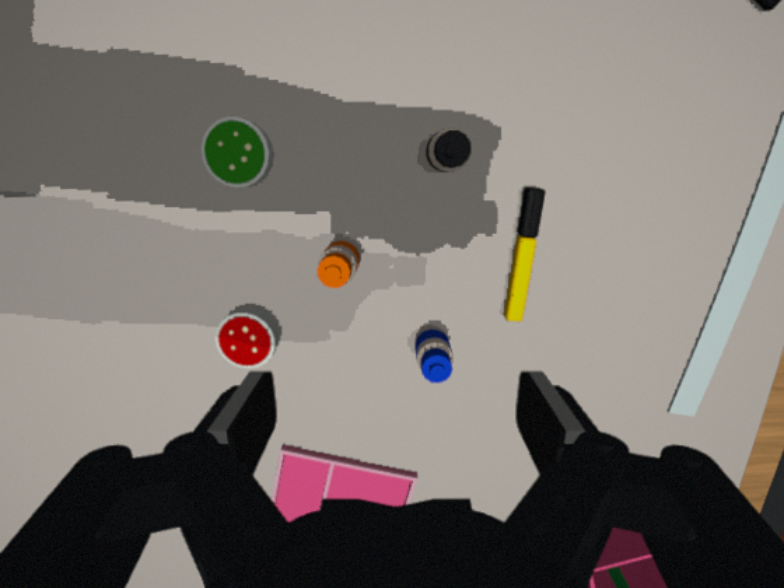

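The scene picture shows both trays, with pink at about (288,213) and blue at about (583,402). The wrist picture shows red (245,340), green (235,151), orange cap (335,270), blue cap (436,368), black cap (453,148) and the marker from (534,188) to (514,320). All positions are at 1.4x scale. Next I'll measure these and make rectified top views of the trays.

```bash
python3 - <<'E'
from h import *
import pickle
w,s,sd=[pickle.load(open(n+"0.pkl","rb")) for n in("wrist","scene","side")]
for n,uv,z in [("red",(245,340),.022),("green",(235,151),.022),("orange",(334,271),.066),("blue",(436,369),.066),("black",(453,149),.066),("mcap",(535,188),.016),("mend",(514,320),.016)]:
    print(n,atz(w,[np.array(uv)/1.4],z).round(4))
for n,uv,z in [("red",(405,238),.022),("green",(484,287),.022),("orange",(403,268),.066),("blue",(322,270),.066),("black",(409,332),.066),("mcap",(350,378),.008),("mend",(299,334),.008)]:
    print("scene",n,atz(s,[np.array(uv)/1.4],z).round(4))
hsv=cv2.cvtColor(s["im"],cv2.COLOR_RGB2HSV); C=cloud(s)
for n,lo,hi in [("pink",(160,90,120),(178,255,255)),("bluet",(100,120,60),(118,255,255))]:
    m=cv2.inRange(hsv,np.array(lo),np.array(hi))
    k,l,st,ce=cv2.connectedComponentsWithStats(m)
    v,u=np.where(m>0); P=atz(s,np.c_[u,v],.006)
    ok=(P[:,0]>.3)&(P[:,0]<.8)&(abs(P[:,1])<.5); P=P[ok];
    print(n,len(P),cv2.minAreaRect((P[:,:2]*1000).astype(np.float32)),np.percentile(P,[1,99],axis=0).round(3), np.median(C[v[ok],u[ok]],axis=0))
def ortho(g,cx,cy,z=.009,n=400,r=.11):
    jj,ii=np.meshgrid(np.arange(n),np.arange(n))
    X=cx+r-2*r*ii/n; Y=cy+r-2*r*jj/n   # up=+x, left=+y
    Pw=np.stack([X,Y,np.full_like(X,z)],-1).reshape(-1,3)
    Wi=np.linalg.inv(g["W"])
    uv=cv2.projectPoints(Pw,cv2.Rodrigues(Wi[:3,:3])[0],Wi[:3,3],g["K"],g["d"])[0].reshape(n,n,2).astype(np.float32)
    return cv2.remap(g["im"],uv[...,0],uv[...,1],cv2.INTER_CUBIC)
import sys
a=ortho(s,.57,-.19);b=ortho(s,.57,.25)
cv2.imwrite("pics/ortho.png",np.hstack([a,b])[...,::-1])
E
```

```text
red [[ 0.4365 -0.0739  0.022 ]]
green [[0.445  0.0906 0.022 ]]
orange [[0.528  0.0018 0.066 ]]
blue [[ 0.6076 -0.0801  0.066 ]]
black [[0.6146 0.0896 0.066 ]]
mcap [[0.691  0.0614 0.016 ]]
mend [[ 0.6829 -0.056   0.016 ]]
scene red [[ 0.4361 -0.0723  0.022 ]]
scene green [[0.4454 0.0925 0.022 ]]
scene orange [[0.5311 0.0064 0.066 ]]
scene blue [[ 0.6112 -0.0769  0.066 ]]
scene black [[0.6172 0.0923 0.066 ]]
scene mcap [[0.6899 0.0545 0.008 ]]
scene mend [[ 0.6844 -0.0534  0.008 ]]
pink 1888 ((623.2919921875, -347.8479309082031), (162.938720703125, 411.75958251953125), 67.06383514404297) [[ 0.431 -0.463  0.006]
 [ 0.792 -0.221  0.006]] [ 0.51481031 -0.29939107  0.00366127]
bluet 5353 ((524.9224243164062, 115.48435974121094), (153.97549438476562, 524.0676879882812), 4.268224239349365) [[ 0.444 -0.125  0.006]
 [ 0.598  0.368  0.006]] [0.52026787 0.29623816 0.00365978]
```

View pics/ortho.png

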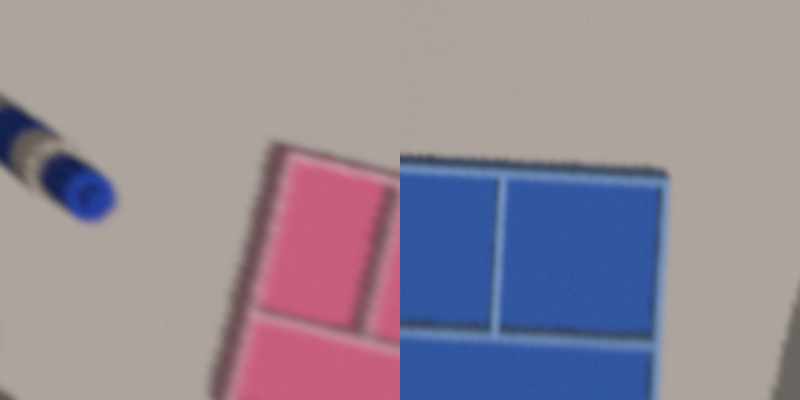

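The ortho view was centred wrong. The pen bays face the base in both trays. I'll recentre it and fit the trays.

```bash
cat >> h.py <<'E'
def ortho(g,cx,cy,z=.009,n=400,r=.1):
    jj,ii=np.meshgrid(np.arange(n),np.arange(n))
    X=cx+r-2*r*ii/n; Y=cy+r-2*r*jj/n
    Pw=np.stack([X,Y,np.full_like(X,z)],-1).reshape(-1,3)
    Wi=np.linalg.inv(g["W"])
    uv=cv2.projectPoints(Pw,cv2.Rodrigues(Wi[:3,:3])[0],Wi[:3,3],g["K"],g["d"])[0].reshape(n,n,2).astype(np.float32)
    return cv2.remap(g["im"],uv[...,0],uv[...,1],cv2.INTER_CUBIC)
E
python3 - <<'E'
from h import *
import pickle
s=pickle.load(open("scene0.pkl","rb"))
cv2.imwrite("pics/ortho2.png",np.hstack([ortho(s,.515,-.3),ortho(s,.52,.296)])[...,::-1])
E
```

```text
(no output)
```

View pics/ortho2.png

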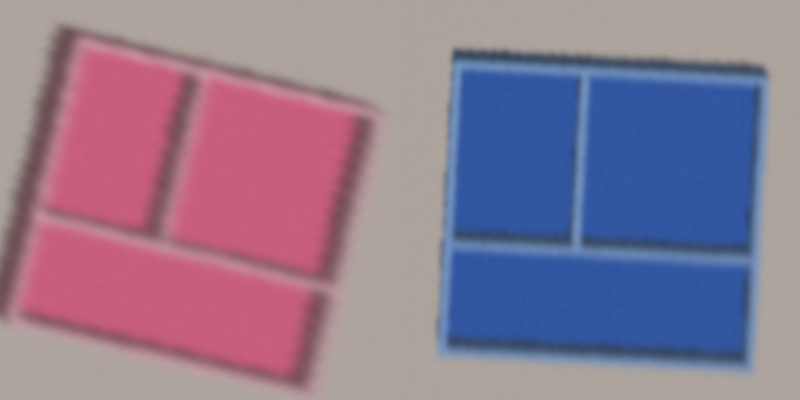

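The trays fit to within 1 mm of their stated sizes:

| Tray | Centre (m) | Yaw |
|---|---|---|
| Pink | (.508, -.297) | -13° |
| Blue | (.5125, .294) | -3° |

The wrist and scene object positions agree to 2-5 mm. Tool axes: x = world y, y = world x, z = down. I'll do the red dish first and hover over it.

```bash
python3 -m inch '[[[-0.073,-0.138,0.111],0],[[-0.073,-0.138,0.111],0],[[-0.073,-0.138,0.111],0],[[-0.073,-0.138,0.111],0],[[-0.073,-0.138,0.111],0]]' 0 40; python3 -m inch '[[[0,0,0],0],[[0,0,0],0]]'; python3 - <<'E'
from h import *
g=grab("wrist"); save(g,"w1.png")
E
```

```text
clock: 0.57
tcp_pos: [0.4319, -0.0728, 0.1171]
orientation: [-0.003, 0.707, 0.707, -0.002]
wrist_force: [-0.0, -0.2, -0.9]
finger_gap: 0.0856
clock: 0.73
tcp_pos: [0.4297, -0.0726, 0.1161]
orientation: [-0.004, 0.708, 0.706, -0.002]
wrist_force: [0.8, 0.2, -0.6]
finger_gap: 0.0853
```

View pics/w1.png

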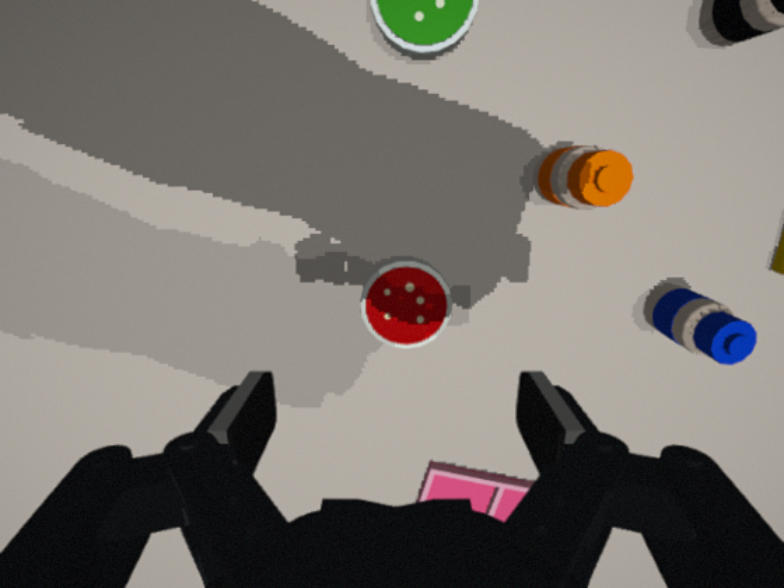

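The red dish is at (406,304), the orange cap at (605,178) and the blue cap at (735,343). The first move overshot by a few millimetres, so I'll go by feedback.

```bash
python3 - <<'E'
from h import *
g=grab("wrist")
print(env.get_state()["tcp_pos"])
for uv,z in (((406,304),.022),((605,178),.066),((735,343),.066)): print(atz(g,[np.array(uv)/1.4],z).round(4))
E
```

```text
[ 0.43340061 -0.07301647  0.11802088]
[[ 0.4381 -0.0745  0.022 ]]
[[5.272e-01 1.000e-04 6.600e-02]]
[[ 0.6095 -0.0814  0.066 ]]
```

```bash
python3 -m inch '[[[-0.001,0.004,0.07],0],[[-0.001,0.004,0.07],0],[[-0.001,0.004,0.07],0],[[-0.001,0.004,0.07],0],[[-0.001,0.004,0.07],0]]' 0 40; python3 -m inch '[[[0,0,0],0],[[0,0,0],0]]'
```

```text
clock: 1.25
tcp_pos: [0.439, -0.0741, 0.0496]
orientation: [-0.001, 0.707, 0.707, -0.001]
wrist_force: [0.5, -0.1, 1.4]
finger_gap: 0.0853
clock: 1.42
tcp_pos: [0.4412, -0.0746, 0.0516]
orientation: [0.001, 0.707, 0.707, 0.0]
wrist_force: [0.2, 0.9, -0.5]
finger_gap: 0.0852
```

```bash
python3 -m inch '[[[0,-0.002,0.015],0],[[0,-0.002,0.03],0],[[0,-0.002,0.043],0],[[0,-0.002,0.045],0],[[0,-0.002,0.045],0]]'; python3 -m inch '[[[0,0,0],0],[[0,0,0],0],[[0,0,0],0]]'
```

```text
clock: 1.83
tcp_pos: [0.4392, -0.0746, 0.0069]
orientation: [0.001, 0.707, 0.707, 0.0]
wrist_force: [0.2, -0.1, 0.5]
finger_gap: 0.0851
clock: 2.08
tcp_pos: [0.4401, -0.0749, 0.0079]
orientation: [0.002, 0.707, 0.707, 0.001]
wrist_force: [0.5, -0.3, -1.0]
finger_gap: 0.0854
```

```bash
python3 -m inch '[[[0,0,0],0],[[0,0,0],0],[[0,0,0],0],[[0,0,0],0],[[0,0,0],0]]' 1 30; python3 -m inch '[[[0,0,0],0],[[0,0,0],0],[[0,0,0],0],[[0,0,0],0],[[0,0,0],0]]'
```

```text
clock: 2.5
tcp_pos: [0.4403, -0.075, 0.0085]
orientation: [0.002, 0.707, 0.707, 0.001]
wrist_force: [-1.3, 0.8, 6.4]
finger_gap: 0.0546
clock: 2.92
tcp_pos: [0.4405, -0.0751, 0.0086]
orientation: [0.002, 0.707, 0.707, 0.001]
wrist_force: [-0.5, 0.6, 2.1]
finger_gap: 0.0545
```

```bash
python3 -m inch '[[[0,0,-0.02],0],[[0,0,-0.05],0],[[0,0,-0.08],0],[[0,0,-0.08],0],[[0,0,-0.08],0]]'; python3 -m inch '[[[-0.03,0.01,0],0],[[-0.065,0.022,0],0],[[-0.1,0.034,0],0],[[-0.13,0.043,0],0],[[-0.13,0.043,0],0]]'; python3 -m inch '[[[-0.03,0.01,0],0],[[-0.065,0.022,0],0],[[-0.1,0.034,0],0],[[-0.13,0.043,0],0],[[-0.13,0.043,0],0]]';python3 -m inch '[[[0,0,0],0],[[0,0,0],0],[[0,0,0],0],[[0,0,0],0],[[0,0,0],0]]'
python3 - <<'E'
from h import *
g=grab("wrist"); save(g,"w2.png"); print(env.get_state()["tcp_pos"])
E
```

```text
clock: 3.33
tcp_pos: [0.4416, -0.0754, 0.09]
orientation: [0.004, 0.707, 0.707, 0.002]
wrist_force: [0.3, -0.0, -0.5]
finger_gap: 0.0544
clock: 3.75
tcp_pos: [0.4865, -0.2107, 0.0894]
orientation: [0.005, 0.708, 0.706, 0.001]
wrist_force: [2.0, 0.1, -0.0]
finger_gap: 0.0544
clock: 4.17
tcp_pos: [0.5301, -0.3461, 0.0884]
orientation: [0.006, 0.71, 0.704, 0.001]
wrist_force: [0.9, -0.1, -0.4]
finger_gap: 0.0544
clock: 4.58
tcp_pos: [0.5298, -0.3448, 0.0883]
orientation: [0.006, 0.709, 0.705, 0.001]
wrist_force: [-0.1, 0.3, -0.3]
finger_gap: 0.0547
[ 0.53000691 -0.34504128  0.08856627]
```

View pics/w2.png

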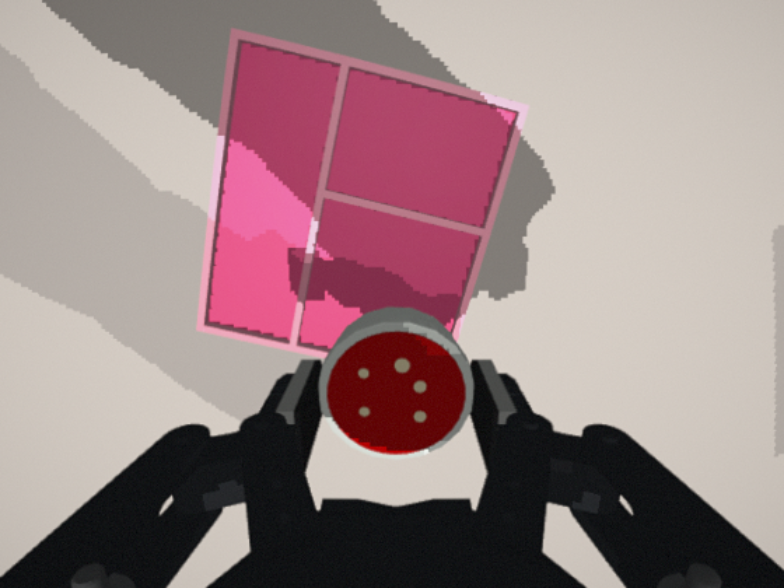

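The red dish is held flat at (396,392) over the dish bay. Tray rim corners are at (234,30), (527,105) and (200,328), with divider joints at (322,192) and (486,232). I'll refit the tray pose from these.

```bash
cat >> h.py <<'E'
def fit(g,px,loc,want):
    P=atz(g,np.array(px)/1.4,.009)[:,:2]; L=np.array(loc)/1e3
    a,b=L.mean(0),P.mean(0); U,S,V=np.linalg.svd((L-a).T@(P-b)); R=V.T@U.T; t=b-R@a
    print("res mm",(1e3*(L@R.T+t-P)).round(1).tolist(),"yaw",np.degrees(np.arctan2(R[1,0],R[0,0])).round(2),"c",t.round(4))
    for k in want: print(k,(R@(np.array(k)/1e3)+t).round(4))
E
python3 - <<'E'
from h import *
g=grab("wrist"); print(env.get_state()["tcp_pos"])
fit(g,[(235,32),(524,107),(201,326),(322,193),(486,232)],[(-74,79),(74,79),(-74,-79),(-18,13),(72,13)],[(27,-32),(27,45)])
print(atz(g,[np.array((396,392))/1.4],.102))
E
```

```text
[ 0.53009194 -0.3452539   0.08865742]
res mm [[-1.2, 1.8], [2.9, 1.0], [-2.4, -2.5], [-0.2, 0.2], [1.0, -0.4]] yaw -13.74 c [ 0.5075 -0.2981]
(27, -32) [ 0.5262 -0.3356]
(27, 45) [ 0.5445 -0.2608]
[[ 0.53039033 -0.34341194  0.102     ]]
```

```bash
python3 -m inch '[[[0.0085,-0.004,0.015],0],[[0.0085,-0.004,0.035],0],[[0.0085,-0.004,0.053],0],[[0.0085,-0.004,0.06],0],[[0.0085,-0.004,0.06],0]]'; python3 -m inch '[[[0,0,0],0],[[0,0,0],0],[[0,0,0],0]]'
```

```text
clock: 5.1
tcp_pos: [0.5255, -0.3358, 0.0268]
orientation: [0.005, 0.709, 0.705, 0.0]
wrist_force: [-0.1, 0.7, -0.2]
finger_gap: 0.0543
clock: 5.35
tcp_pos: [0.5262, -0.3364, 0.028]
orientation: [0.005, 0.709, 0.705, 0.001]
wrist_force: [-1.0, -0.2, -0.6]
finger_gap: 0.0545
```

```bash
python3 -m inch '[[[0,0,0.006],0],[[0,0,0.012],0],[[0,0,0.015],0],[[0,0,0.0155],0],[[0,0,0.0155],0]]'; python3 -m inch '[[[0,0,0],0],[[0,0,0],0],[[0,0,0],0]]'
```

```text
clock: 5.77
tcp_pos: [0.5261, -0.3363, 0.012]
orientation: [0.005, 0.709, 0.705, 0.001]
wrist_force: [0.1, 0.1, -0.4]
finger_gap: 0.0545
clock: 6.02
tcp_pos: [0.5261, -0.3363, 0.0121]
orientation: [0.005, 0.709, 0.705, 0.0]
wrist_force: [-0.4, 0.3, -0.7]
finger_gap: 0.0547
```

```bash
python3 -m inch '[[[0,0,0],0],[[0,0,0],0],[[0,0,0],0],[[0,0,0],0],[[0,0,0],0]]' 0; python3 -m inch '[[[0,0,-0.03],0],[[0,0,-0.065],0],[[0,0,-0.1],0],[[0,0,-0.12],0],[[0,0,-0.12],0]]'; python3 -m inch '[[[0.035,0,0],0],[[0.075,0,0],0],[[0.115,0,0],0],[[0.15,0,0],0],[[0.15,0,0],0]]'; python3 -m inch '[[[0.035,0,0],0],[[0.075,0,0],0],[[0.105,0,0],0],[[0.11,0,0],0],[[0.11,0,0],0]]';python3 -m inch '[[[0,0,0],0],[[0,0,0],0],[[0,0,0],0],[[0,0,0],0]]'
python3 - <<'E'
from h import *
g=grab("wrist"); save(g,"w3.png"); print(env.get_state()["tcp_pos"])
E
```

```text
clock: 6.43
tcp_pos: [0.5261, -0.3363, 0.0121]
orientation: [0.005, 0.709, 0.705, 0.001]
wrist_force: [0.4, 0.2, -0.3]
finger_gap: 0.0855
clock: 6.85
tcp_pos: [0.5278, -0.3377, 0.1383]
orientation: [0.01, 0.709, 0.705, 0.001]
wrist_force: [0.3, -1.7, -0.5]
finger_gap: 0.0854
clock: 7.27
tcp_pos: [0.5271, -0.1815, 0.1354]
orientation: [0.008, 0.707, 0.707, 0.001]
wrist_force: [0.0, -0.0, 0.4]
finger_gap: 0.0852
clock: 7.68
tcp_pos: [0.5267, -0.0698, 0.1339]
orientation: [0.007, 0.706, 0.708, 0.001]
wrist_force: [-0.2, -0.1, -0.5]
finger_gap: 0.0852
clock: 8.02
tcp_pos: [0.5268, -0.0711, 0.1338]
orientation: [0.007, 0.707, 0.707, 0.001]
wrist_force: [-0.6, 0.8, 0.4]
finger_gap: 0.0854
[ 0.52677364 -0.07095238  0.1337617 ]
```

View pics/w3.png

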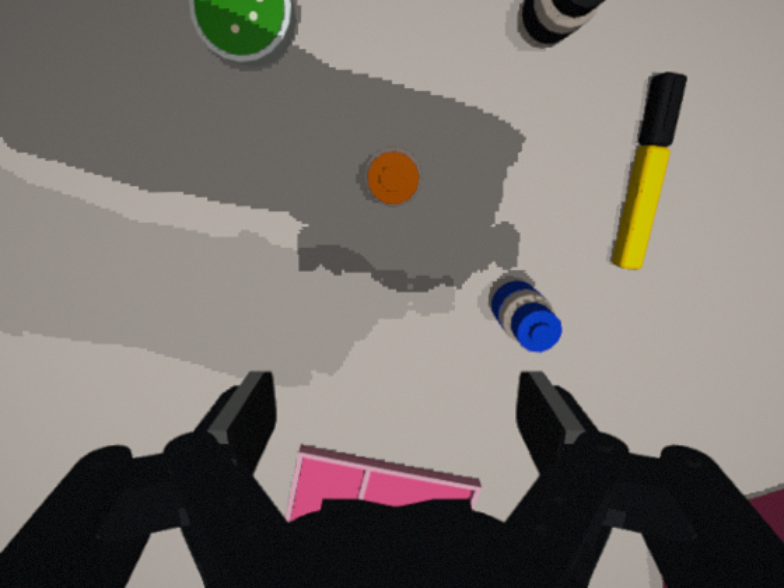

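The orange cap is seen from straight above at (393,177), and the blue cap is at (540,331). The marker runs from (671,76) to (627,266).

```bash
python3 - <<'E'
from h import *
g=grab("wrist")
for uv,z in (((393,177),.066),((540,331),.066),((671,76),.012),((627,265),.012)): print(atz(g,[np.array(uv)/1.4],z).round(4))
E
```

```text
[[0.5265 0.0007 0.066 ]]
[[ 0.607  -0.0801  0.066 ]]
[[0.6916 0.0597 0.012 ]]
[[ 0.682  -0.0556  0.012 ]]
```

```bash
python3 -m inch '[[[0.03,0,0],0],[[0.06,0,0],0],[[0.0715,0,0],0],[[0.0715,0,0],0],[[0.0715,0,0],0]]'; python3 -m inch '[[[0,0,0],0],[[0,0,0],0],[[0,0,0],0]]'
```

```text
clock: 8.53
tcp_pos: [0.5268, 0.0007, 0.1332]
orientation: [0.008, 0.706, 0.708, 0.001]
wrist_force: [0.3, -0.1, -0.5]
finger_gap: 0.0855
clock: 8.78
tcp_pos: [0.5269, -0.0003, 0.1332]
orientation: [0.008, 0.707, 0.708, 0.001]
wrist_force: [-0.1, 0.5, -0.7]
finger_gap: 0.0857
```

```bash
python3 -m inch '[[[0.001,0,0.03],0],[[0.001,0,0.06],0],[[0.001,0,0.085],0],[[0.001,0,0.09],0],[[0.001,0,0.09],0]]'; python3 -m inch '[[[0,0,0.01],0],[[0,0,0.02],0],[[0,0,0.028],0],[[0,0,0.028],0],[[0,0,0.028],0]]';python3 -m inch '[[[0,0,0],0],[[0,0,0],0],[[0,0,0],0],[[0,0,0],0],[[0,0,0],0]]' 1 40; python3 -m inch '[[[0,0,0],0],[[0,0,0],0],[[0,0,0],0],[[0,0,0],0],[[0,0,0],0]]'
```

```text
clock: 9.2
tcp_pos: [0.5262, -0.0004, 0.0415]
orientation: [0.006, 0.707, 0.707, -0.001]
wrist_force: [0.6, -0.1, 1.5]
finger_gap: 0.0854
clock: 9.62
tcp_pos: [0.5262, -0.0007, 0.0133]
orientation: [0.006, 0.707, 0.707, -0.001]
wrist_force: [-0.3, 0.8, 1.2]
finger_gap: 0.0857
clock: 10.03
tcp_pos: [0.5265, -0.0006, 0.0139]
orientation: [0.006, 0.707, 0.707, -0.001]
wrist_force: [-1.3, -0.4, 1.5]
finger_gap: 0.0308
clock: 10.45
tcp_pos: [0.5265, -0.0007, 0.0139]
orientation: [0.006, 0.707, 0.707, -0.001]
wrist_force: [0.8, -1.0, 0.8]
finger_gap: 0.0309
```

```bash
python3 -m inch '[[[0,0,-0.03],0],[[0,0,-0.06],0],[[0,0,-0.09],0],[[0,0,-0.09],0],[[0,0,-0.09],0]]'; python3 -m inch '[[[-0.035,0.001,0],0],[[-0.07,0.003,0],0],[[-0.105,0.006,0],0],[[-0.13,0.008,0],0],[[-0.13,0.008,0],0]]'; python3 -m inch '[[[-0.035,0.002,0],0],[[-0.07,0.004,0],0],[[-0.1,0.006,0],0],[[-0.122,0.008,0],0],[[-0.122,0.008,0],0]]';python3 -m inch '[[[0,0,0],0],[[0,0,0],0],[[0,0,0],0],[[0,0,0],0],[[0,0,0],0]]'
```

```text
clock: 10.87
tcp_pos: [0.5275, -0.0001, 0.1058]
orientation: [0.008, 0.707, 0.707, 0.001]
wrist_force: [-0.1, -0.1, -1.0]
finger_gap: 0.0308
clock: 11.28
tcp_pos: [0.5356, -0.1343, 0.1057]
orientation: [0.008, 0.709, 0.706, 0.0]
wrist_force: [0.0, 0.4, -1.1]
finger_gap: 0.0308
clock: 11.7
tcp_pos: [0.5428, -0.26, 0.1055]
orientation: [0.008, 0.71, 0.704, -0.001]
wrist_force: [0.5, -0.2, -0.6]
finger_gap: 0.0306
clock: 12.12
tcp_pos: [0.5428, -0.2589, 0.1054]
orientation: [0.008, 0.71, 0.705, -0.001]
wrist_force: [-0.1, -0.0, -0.3]
finger_gap: 0.0309
```

```bash
python3 -m inch '[[[-0.002,0.002,0.03],0],[[-0.002,0.002,0.055],0],[[-0.002,0.002,0.068],0],[[-0.002,0.002,0.07],0],[[-0.002,0.002,0.07],0]]'; python3 -m inch '[[[0,0,0],0],[[0,0,0],0],[[0,0,0],0]]'
```

```text
clock: 12.53
tcp_pos: [0.5448, -0.2606, 0.0347]
orientation: [0.007, 0.709, 0.705, -0.001]
wrist_force: [-0.2, 0.6, 0.4]
finger_gap: 0.0308
clock: 12.78
tcp_pos: [0.5458, -0.261, 0.0361]
orientation: [0.008, 0.709, 0.705, -0.0]
wrist_force: [0.5, 0.4, -1.1]
finger_gap: 0.0315
```

```bash
python3 -m inch '[[[0,-0.001,0.006],0],[[0,-0.001,0.012],0],[[0,-0.001,0.017],0],[[0,-0.001,0.0185],0],[[0,-0.001,0.0185],0]]'; python3 -m inch '[[[0,0,0],0],[[0,0,0],0],[[0,0,0],0]]'
```

```text
clock: 13.2
tcp_pos: [0.5446, -0.261, 0.0171]
orientation: [0.007, 0.709, 0.705, -0.001]
wrist_force: [0.2, -1.2, -0.2]
finger_gap: 0.0308
clock: 13.45
tcp_pos: [0.5446, -0.261, 0.017]
orientation: [0.007, 0.709, 0.705, -0.001]
wrist_force: [0.5, -0.3, -0.4]
finger_gap: 0.0311
```

```bash
python3 -m inch '[[[0,0,0],0],[[0,0,0],0],[[0,0,0],0],[[0,0,0],0],[[0,0,0],0]]' 0; python3 -m inch '[[[0,0,-0.03],0],[[0,0,-0.065],0],[[0,0,-0.1],0],[[0,0,-0.14],0],[[0,0,-0.15],0]]'; python3 -m inch '[[[-0.03,0,0],0],[[-0.06,0,0],0],[[-0.1,0,0],0],[[-0.14,0,0],0],[[-0.14,0,0],0]]'; python3 -m inch '[[[0,0,0],0],[[0,0,0],0],[[0,0,0],0],[[0,0,0],0]]'
python3 - <<'E'
from h import *
g=grab("wrist"); save(g,"w4.png"); print(env.get_state()["tcp_pos"])
E
```

```text
clock: 13.87
tcp_pos: [0.5446, -0.2611, 0.017]
orientation: [0.007, 0.709, 0.705, -0.001]
wrist_force: [-0.6, -0.3, -0.5]
finger_gap: 0.0849
clock: 14.28
tcp_pos: [0.5457, -0.2609, 0.174]
orientation: [0.012, 0.709, 0.705, 0.0]
wrist_force: [1.0, -0.5, 1.8]
finger_gap: 0.0857
clock: 14.7
tcp_pos: [0.5442, -0.4081, 0.1753]
orientation: [0.014, 0.711, 0.703, -0.001]
wrist_force: [-0.3, -0.0, -1.1]
finger_gap: 0.0854
clock: 15.03
tcp_pos: [0.5443, -0.4068, 0.1753]
orientation: [0.013, 0.711, 0.703, -0.001]
wrist_force: [-0.4, 0.3, 0.2]
finger_gap: 0.0853
[ 0.54441742 -0.40676063  0.17552138]
```

View pics/w4.png

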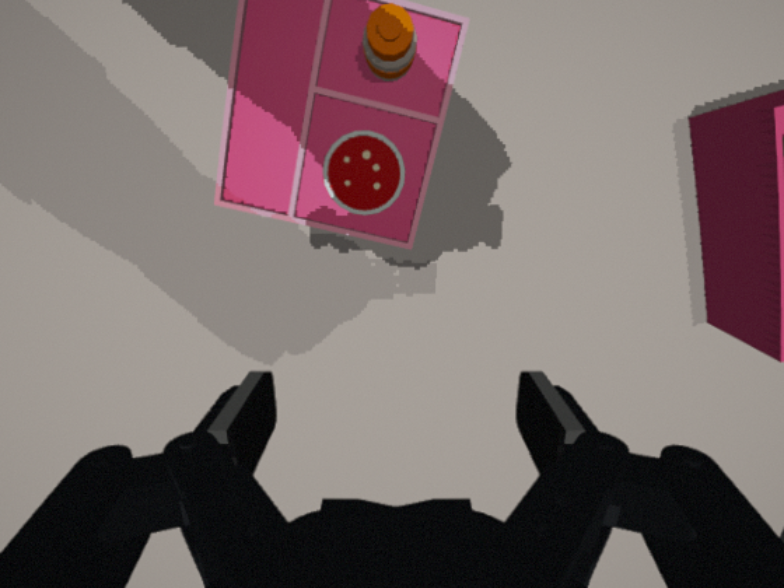

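The red dish (364,173) and orange bottle (390,35) sit inside their bays, clear of the walls. The pink kit is complete, so I'll move to the green dish.

```bash
python3 -m inch '[[[0.04,-0.008,0],0],[[0.08,-0.016,0],0],[[0.12,-0.024,0],0],[[0.158,-0.031,0],0],[[0.158,-0.031,0],0]]'; python3 -m inch '[[[0.04,-0.008,0],0],[[0.08,-0.016,0],0],[[0.12,-0.024,0],0],[[0.158,-0.031,0],0],[[0.158,-0.031,0],0]]'; python3 -m inch '[[[0.04,-0.008,0],0],[[0.08,-0.016,0.01],0],[[0.12,-0.024,0.02],0],[[0.158,-0.031,0.03],0],[[0.158,-0.031,0.04],0]]';  python3 -m inch '[[[0,0,0],0],[[0,0,0],0],[[0,0,0],0],[[0,0,0],0]]'
```

```text
clock: 15.5
tcp_pos: [0.5125, -0.2405, 0.1718]
orientation: [0.011, 0.708, 0.706, -0.0]
wrist_force: [-1.1, -0.9, -0.5]
finger_gap: 0.0855
clock: 15.92
tcp_pos: [0.4792, -0.0758, 0.169]
orientation: [0.009, 0.706, 0.708, 0.0]
wrist_force: [-0.8, 0.7, -0.7]
finger_gap: 0.0854
clock: 16.33
tcp_pos: [0.4463, 0.0868, 0.1268]
orientation: [0.008, 0.703, 0.711, 0.001]
wrist_force: [-0.2, -0.2, -0.6]
finger_gap: 0.0853
clock: 16.67
tcp_pos: [0.4473, 0.0859, 0.1277]
orientation: [0.009, 0.704, 0.71, 0.002]
wrist_force: [0.1, 0.1, 0.4]
finger_gap: 0.0854
```

```bash
python3 -m inch '[[[0.0045,-0.001,0.03],0],[[0.0045,-0.001,0.06],0],[[0.0045,-0.001,0.075],0],[[0.0045,-0.001,0.075],0],[[0.0045,-0.001,0.075],0]]'; python3 -m inch '[[[0,0,0],0],[[0,0,0],0],[[0,0,0],0]]'
python3 - <<'E'
from h import *
g=grab("side"); c=cv2.cvtColor(g["im"],cv2.COLOR_RGB2HSV)
print(env.get_state()["tcp_pos"]); save(g,"s5.png")
E
```

```text
clock: 17.08
tcp_pos: [0.4475, 0.0886, 0.0527]
orientation: [0.009, 0.705, 0.71, 0.001]
wrist_force: [-0.5, 0.5, -0.5]
finger_gap: 0.0855
clock: 17.33
tcp_pos: [0.4489, 0.0883, 0.0541]
orientation: [0.01, 0.705, 0.709, 0.002]
wrist_force: [0.3, 0.0, -0.7]
finger_gap: 0.0854
[0.44863978 0.08846102 0.05387995]
```

View pics/s5.png

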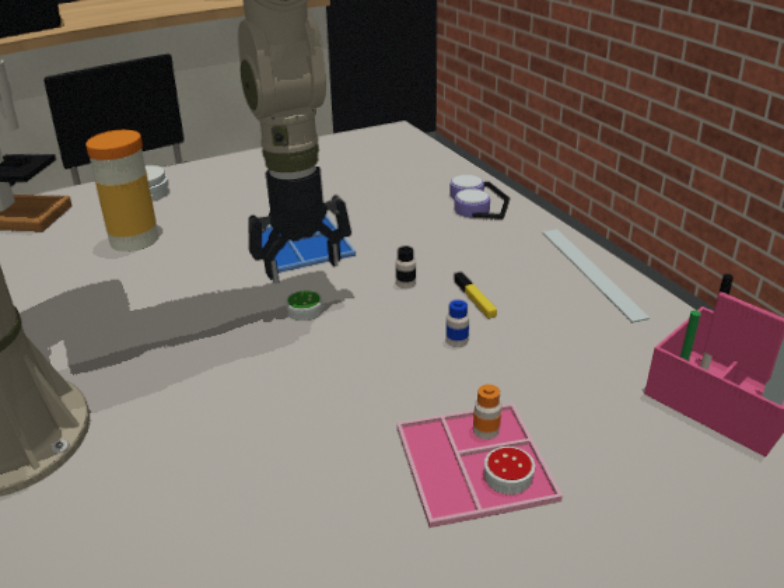

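In the side view the pink kit is standing properly and the fingers straddle the green dish (304,300). I'll descend and grip.

```bash
python3 -m inch '[[[0.002,-0.003,0.015],0],[[0.002,-0.003,0.03],0],[[0.002,-0.003,0.043],0],[[0.002,-0.003,0.0455],0],[[0.002,-0.003,0.0455],0]]'; python3 -m inch '[[[0,0,0],0],[[0,0,0],0],[[0,0,0],0]]';python3 -m inch '[[[0,0,0],0],[[0,0,0],0],[[0,0,0],0],[[0,0,0],0],[[0,0,0],0]]' 1 30; python3 -m inch '[[[0,0,0],0],[[0,0,0],0],[[0,0,0],0],[[0,0,0],0],[[0,0,0],0]]'
```

```text
clock: 17.8
tcp_pos: [0.4458, 0.09, 0.0081]
orientation: [0.009, 0.705, 0.71, 0.002]
wrist_force: [0.3, -0.2, -0.2]
finger_gap: 0.0851
clock: 18.05
tcp_pos: [0.4467, 0.09, 0.0089]
orientation: [0.01, 0.705, 0.71, 0.002]
wrist_force: [-0.1, -0.3, 0.9]
finger_gap: 0.0854
clock: 18.47
tcp_pos: [0.447, 0.0901, 0.0097]
orientation: [0.01, 0.705, 0.71, 0.003]
wrist_force: [-2.3, -0.2, 6.7]
finger_gap: 0.0547
clock: 18.88
tcp_pos: [0.4471, 0.09, 0.0098]
orientation: [0.01, 0.705, 0.71, 0.003]
wrist_force: [-1.3, -1.0, 1.0]
finger_gap: 0.0545
```

```bash
python3 -m inch '[[[0,0,-0.02],0],[[0,0,-0.05],0],[[0,0,-0.08],0],[[0,0,-0.08],0],[[0,0,-0.08],0]]'; python3 -m inch '[[[0.025,0.013,0],0],[[0.05,0.026,0],0],[[0.07,0.037,0],0],[[0.082,0.044,0],0],[[0.082,0.044,0],0]]'; python3 -m inch '[[[0.02,0.01,0],0],[[0.04,0.02,0],0],[[0.05,0.028,0],0],[[0.058,0.032,0],0],[[0.058,0.032,0],0]]';python3 -m inch '[[[0,0,0],0],[[0,0,0],0],[[0,0,0],0],[[0,0,0],0],[[0,0,0],0]]'
python3 - <<'E'
from h import *
g=grab("wrist"); save(g,"w6.png"); print(env.get_state()["tcp_pos"])
E
```

```text
clock: 19.3
tcp_pos: [0.4473, 0.091, 0.0913]
orientation: [0.012, 0.705, 0.71, 0.004]
wrist_force: [0.7, 1.0, -0.4]
finger_gap: 0.0539
clock: 19.72
tcp_pos: [0.4913, 0.1752, 0.0898]
orientation: [0.011, 0.704, 0.71, 0.004]
wrist_force: [-0.4, -0.4, 0.6]
finger_gap: 0.0543
clock: 20.13
tcp_pos: [0.5226, 0.2339, 0.0887]
orientation: [0.011, 0.703, 0.711, 0.003]
wrist_force: [0.8, -0.9, 0.1]
finger_gap: 0.054
clock: 20.55
tcp_pos: [0.5224, 0.2334, 0.0889]
orientation: [0.011, 0.704, 0.71, 0.003]
wrist_force: [-0.4, 0.5, 0.3]
finger_gap: 0.0545
[0.52251086 0.23350833 0.08892953]
```

View pics/w6.png

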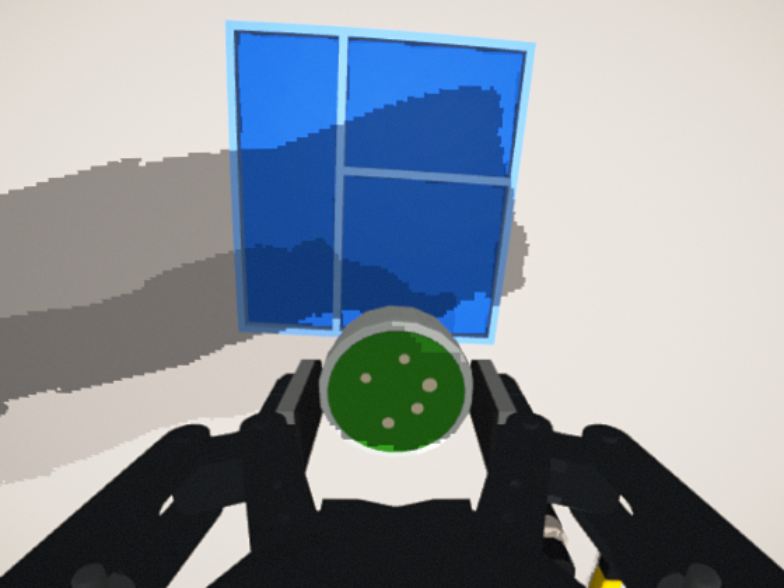

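The green dish is held at (396,390). Blue tray corners are at (228,22), (534,45), (240,338) and (493,342), with divider joints at (342,172) and (511,182).

```bash
python3 - <<'E'
from h import *
g=grab("wrist"); print(env.get_state()["tcp_pos"])
fit(g,[(228,22),(534,45),(240,338),(493,342),(342,172),(511,182)],[(-74,79),(74,79),(-74,-79),(74,-79),(-18,13),(72,13)],[(27,-32),(27,45),(-45,0)])
print(atz(g,[np.array((396,390))/1.4],.102))
E
```

```text
[0.52256862 0.23363622 0.08893821]
res mm [[-1.9, -0.6], [0.3, 0.8], [0.1, 2.4], [1.4, -2.1], [-1.2, -0.2], [1.3, -0.4]] yaw -2.55 c [0.5125 0.2929]
(27, -32) [0.538  0.2597]
(27, 45) [0.5415 0.3367]
(-45, 0) [0.4675 0.2949]
[[0.52273846 0.23576058 0.102     ]]
```

```bash
python3 -m inch '[[[0.012,0.007,0.0],0],[[0.025,0.015,0.015],0],[[0.025,0.015,0.04],0],[[0.025,0.015,0.06],0],[[0.025,0.015,0.06],0]]'; python3 -m inch '[[[0,0,0],0],[[0,0,0],0],[[0,0,0],0],[[0,0,0],0]]'
```

```text
clock: 21.07
tcp_pos: [0.5356, 0.2572, 0.025]
orientation: [0.009, 0.704, 0.711, 0.0]
wrist_force: [-0.6, -0.9, -0.1]
finger_gap: 0.0547
clock: 21.4
tcp_pos: [0.5366, 0.2575, 0.0265]
orientation: [0.01, 0.704, 0.711, 0.001]
wrist_force: [0.4, 0.2, 0.2]
finger_gap: 0.0548
```

```bash
python3 -m inch '[[[0.001,0.001,0.006],0],[[0.001,0.001,0.01],0],[[0.001,0.001,0.0125],0],[[0.001,0.001,0.0125],0],[[0.001,0.001,0.0125],0]]'; python3 -m inch '[[[0,0,0],0],[[0,0,0],0],[[0,0,0],0]]'
```

```text
clock: 21.82
tcp_pos: [0.5375, 0.2582, 0.0136]
orientation: [0.01, 0.704, 0.711, 0.001]
wrist_force: [-0.8, 0.0, -0.7]
finger_gap: 0.0543
clock: 22.07
tcp_pos: [0.5375, 0.2582, 0.0137]
orientation: [0.01, 0.704, 0.711, 0.001]
wrist_force: [-0.3, 0.5, -0.5]
finger_gap: 0.0543
```

```bash
python3 -m inch '[[[0,0,0],0],[[0,0,0],0],[[0,0,0],0],[[0,0,0],0],[[0,0,0],0]]' 0; python3 -m inch '[[[0,0,-0.03],0],[[0,0,-0.065],0],[[0,0,-0.1],0],[[0,0,-0.12],0],[[0,0,-0.12],0]]'; python3 -m inch '[[[-0.04,0.008,0],0],[[-0.08,0.016,0],0],[[-0.12,0.025,0],0],[[-0.158,0.034,0],0],[[-0.158,0.034,0],0]]'; python3 -m inch '[[[-0.04,0.008,0],0],[[-0.08,0.016,0],0],[[-0.12,0.025,0],0],[[-0.16,0.034,0],0],[[-0.16,0.034,0],0]]';python3 -m inch '[[[0,0,0],0],[[0,0,0],0],[[0,0,0],0],[[0,0,0],0]]'
```

```text
clock: 22.48
tcp_pos: [0.5375, 0.2582, 0.0137]
orientation: [0.01, 0.704, 0.711, 0.001]
wrist_force: [0.1, -0.1, -0.5]
finger_gap: 0.0855
clock: 22.9
tcp_pos: [0.5389, 0.2608, 0.1396]
orientation: [0.012, 0.704, 0.711, 0.005]
wrist_force: [0.4, 0.5, 0.7]
finger_gap: 0.0851
clock: 23.32
tcp_pos: [0.5759, 0.097, 0.1413]
orientation: [0.013, 0.706, 0.708, 0.005]
wrist_force: [0.1, -0.2, 0.0]
finger_gap: 0.0854
clock: 23.73
tcp_pos: [0.6119, -0.0692, 0.1433]
orientation: [0.014, 0.708, 0.706, 0.004]
wrist_force: [0.1, 0.1, -0.1]
finger_gap: 0.0855
clock: 24.07
tcp_pos: [0.6113, -0.0676, 0.1429]
orientation: [0.014, 0.708, 0.706, 0.004]
wrist_force: [-0.3, 0.7, -0.4]
finger_gap: 0.0856
```

```bash
python3 -m inch '[[[-0.011,-0.0025,0],0],[[-0.011,-0.0025,0],0],[[-0.011,-0.0025,0.02],0],[[-0.011,-0.0025,0.04],0],[[-0.011,-0.0025,0.04],0]]'; python3 -m inch '[[[0,0,0],0],[[0,0,0],0],[[0,0,0],0]]'
```

```text
clock: 24.48
tcp_pos: [0.6073, -0.0782, 0.0995]
orientation: [0.011, 0.707, 0.707, 0.003]
wrist_force: [-2.0, -0.0, 0.1]
finger_gap: 0.0853
clock: 24.73
tcp_pos: [0.6078, -0.0781, 0.1005]
orientation: [0.012, 0.707, 0.707, 0.003]
wrist_force: [0.8, -1.5, -0.3]
finger_gap: 0.0852
```

```bash
python3 -m inch '[[[-0.001,0,0.03],0],[[-0.001,0,0.055],0],[[-0.001,0,0.075],0],[[-0.001,0,0.084],0],[[-0.001,0,0.084],0]]'; python3 -m inch '[[[0,0,0],0],[[0,0,0],0],[[0,0,0],0]]';python3 -m inch '[[[0,0,0],0],[[0,0,0],0],[[0,0,0],0],[[0,0,0],0],[[0,0,0],0]]' 1 40; python3 -m inch '[[[0,0,0],0],[[0,0,0],0],[[0,0,0],0],[[0,0,0],0],[[0,0,0],0]]'
```

```text
clock: 25.15
tcp_pos: [0.6083, -0.0799, 0.015]
orientation: [0.01, 0.707, 0.707, 0.002]
wrist_force: [-0.6, 0.4, 0.4]
finger_gap: 0.0854
clock: 25.4
tcp_pos: [0.6096, -0.0802, 0.0167]
orientation: [0.012, 0.707, 0.707, 0.003]
wrist_force: [0.5, -0.6, 0.3]
finger_gap: 0.0856
clock: 25.82
tcp_pos: [0.6096, -0.0803, 0.0173]
orientation: [0.012, 0.707, 0.707, 0.003]
wrist_force: [-1.2, 0.4, 2.4]
finger_gap: 0.031
clock: 26.23
tcp_pos: [0.6096, -0.0802, 0.0173]
orientation: [0.012, 0.707, 0.707, 0.003]
wrist_force: [-0.5, 0.2, 2.6]
finger_gap: 0.031
```

```bash
python3 -m inch '[[[0,0,-0.03],0],[[0,0,-0.06],0],[[0,0,-0.09],0],[[0,0,-0.12],0],[[0,0,-0.12],0]]'; python3 -m inch '[[[0.035,-0.006,0],0],[[0.07,-0.012,0],0],[[0.105,-0.018,0],0],[[0.135,-0.023,0],0],[[0.135,-0.023,0],0]]'; python3 -m inch '[[[0.035,-0.006,0],0],[[0.07,-0.012,0],0],[[0.105,-0.018,0],0],[[0.135,-0.023,0],0],[[0.135,-0.023,0],0]]';python3 -m inch '[[[0.035,-0.004,0],0],[[0.07,-0.008,0],0],[[0.1,-0.012,0],0],[[0.117,-0.014,0],0],[[0.117,-0.014,0],0]]';python3 -m inch '[[[0,0,0],0],[[0,0,0],0],[[0,0,0],0],[[0,0,0],0],[[0,0,0],0]]'
```

```text
clock: 26.65
tcp_pos: [0.6106, -0.0795, 0.1439]
orientation: [0.016, 0.707, 0.707, 0.005]
wrist_force: [0.5, -0.7, -0.7]
finger_gap: 0.0309
clock: 27.07
tcp_pos: [0.5858, 0.0605, 0.1404]
orientation: [0.015, 0.705, 0.709, 0.005]
wrist_force: [-0.2, -0.4, -0.2]
finger_gap: 0.0308
clock: 27.48
tcp_pos: [0.5608, 0.1999, 0.1372]
orientation: [0.014, 0.703, 0.711, 0.006]
wrist_force: [-0.3, -1.6, -0.7]
finger_gap: 0.0312
clock: 27.9
tcp_pos: [0.5449, 0.3197, 0.1346]
orientation: [0.013, 0.702, 0.712, 0.006]
wrist_force: [0.6, -0.7, -0.2]
finger_gap: 0.0309
clock: 28.32
tcp_pos: [0.5453, 0.3186, 0.1347]
orientation: [0.013, 0.702, 0.712, 0.006]
wrist_force: [-0.3, -0.4, -1.3]
finger_gap: 0.0307
```

```bash
python3 -m inch '[[[0.02,-0.003,0],0],[[0.02,-0.003,0.02],0],[[0.02,-0.003,0.05],0],[[0.02,-0.003,0.08],0],[[0.02,-0.003,0.085],0]]'; python3 -m inch '[[[0,0,0],0],[[0,0,0],0],[[0,0,0],0],[[0,0,0],0]]'
```

```text
clock: 28.73
tcp_pos: [0.5413, 0.3356, 0.0444]
orientation: [0.012, 0.703, 0.711, 0.002]
wrist_force: [-1.9, 0.0, -1.5]
finger_gap: 0.0307
clock: 29.07
tcp_pos: [0.5428, 0.3361, 0.0465]
orientation: [0.012, 0.703, 0.711, 0.004]
wrist_force: [0.5, -0.4, -0.8]
finger_gap: 0.0305
```

```bash
python3 -m inch '[[[0.001,-0.001,0.008],0],[[0.001,-0.001,0.016],0],[[0.001,-0.001,0.021],0],[[0.001,-0.001,0.0245],0],[[0.001,-0.001,0.0245],0]]'; python3 -m inch '[[[0,0,0],0],[[0,0,0],0],[[0,0,0],0]]'
```

```text
clock: 29.48
tcp_pos: [0.5417, 0.3365, 0.0208]
orientation: [0.012, 0.703, 0.711, 0.003]
wrist_force: [0.3, -0.7, -0.3]
finger_gap: 0.0306
clock: 29.73
tcp_pos: [0.5417, 0.3365, 0.0208]
orientation: [0.012, 0.703, 0.711, 0.003]
wrist_force: [-0.2, -0.9, 0.3]
finger_gap: 0.0309
```

```bash
python3 -m inch '[[[0,0,0],0],[[0,0,0],0],[[0,0,0],0],[[0,0,0],0],[[0,0,0],0]]' 0; python3 -m inch '[[[0,0,-0.03],0],[[0,0,-0.065],0],[[0,0,-0.1],0],[[0,0,-0.12],0],[[0,0,-0.12],0]]'; python3 -m inch '[[[-0.035,0.015,0],0],[[-0.07,0.03,0],0],[[-0.105,0.045,0],0],[[-0.14,0.06,0],0],[[-0.16,0.07,0],0]]'; python3 -m inch '[[[-0.035,0.015,0],0],[[-0.07,0.03,0],0],[[-0.105,0.045,0],0],[[-0.14,0.06,0],0],[[-0.165,0.068,0],0]]';python3 -m inch '[[[-0.04,0,0],0],[[-0.06,0,0],0],[[-0.06,0,0],0],[[-0.06,0,0],0],[[-0.06,0,0],0]]'
python3 - <<'E'
from h import *
for i in range(4): g=grab("wrist")
save(g,"w7.png"); print(env.get_state()["tcp_pos"],env.get_state()["orientation"])
E
```

```text
clock: 30.15
tcp_pos: [0.5418, 0.3365, 0.0209]
orientation: [0.012, 0.703, 0.711, 0.003]
wrist_force: [-0.5, 0.3, 0.2]
finger_gap: 0.0852
clock: 30.57
tcp_pos: [0.5422, 0.3396, 0.1472]
orientation: [0.014, 0.703, 0.711, 0.008]
wrist_force: [0.2, 0.1, 0.0]
finger_gap: 0.0854
clock: 30.98
tcp_pos: [0.6148, 0.177, 0.1501]
orientation: [0.014, 0.704, 0.71, 0.007]
wrist_force: [0.1, -0.7, -0.5]
finger_gap: 0.0852
clock: 31.4
tcp_pos: [0.6854, 0.0093, 0.1527]
orientation: [0.014, 0.704, 0.71, 0.007]
wrist_force: [-0.2, 0.1, -0.5]
finger_gap: 0.0857
clock: 31.82
tcp_pos: [0.6854, -0.0502, 0.1527]
orientation: [0.014, 0.704, 0.71, 0.007]
wrist_force: [-0.2, 0.5, 0.4]
finger_gap: 0.0853
[ 0.68573653 -0.04909854  0.15335685] [0.01426768 0.70363777 0.71038352 0.00675129]
```

View pics/w7.png

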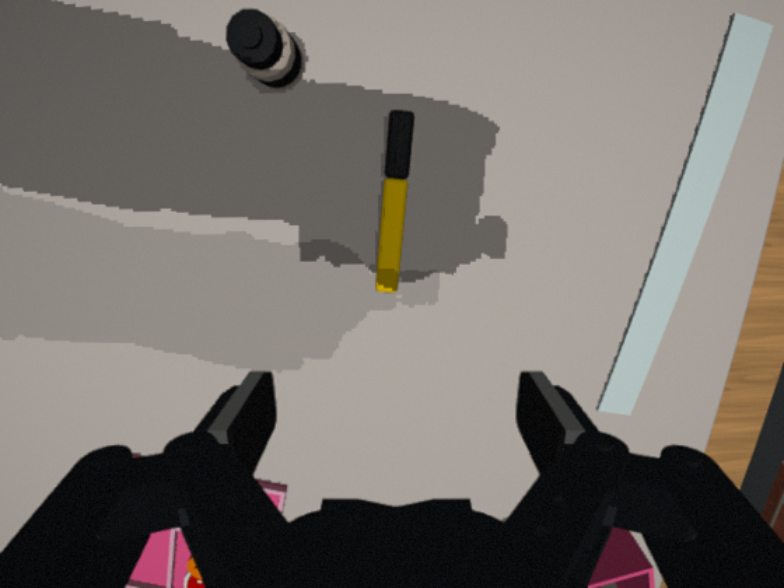

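The marker ends are at (401,111) and (387,291), and the black bottle is undisturbed at (260,45).

```bash
python3 - <<'E'
from h import *
g=grab("wrist"); s=env.get_state()
P=atz(g,np.array([(401,111),(387,291)])/1.4,.014); print(P.round(4),P.mean(0).round(4),np.linalg.norm(P[0]-P[1]))
from scipy.spatial.transform import Rotation as Ro
T=Ro.from_quat(np.array(s["orientation"])[[1,2,3,0]]).as_matrix(); print(T.round(3)); print(s["tcp_pos"], T.T@(np.array([*P.mean(0)[:2],.006])-s["tcp_pos"]), (T.T@(P[0]-P[1])))
E
```

```text
[[ 0.6924  0.0605  0.014 ]
 [ 0.6843 -0.0572  0.014 ]] [0.6883 0.0016 0.014 ] 0.11798423268370559
[[-0.009  1.     0.03 ]
 [ 1.     0.01  -0.011]
 [-0.011  0.03  -0.999]]
[ 0.6857827  -0.04916509  0.1534298 ] [ 0.05235189 -0.00134728  0.14689867] [ 0.11761398  0.00928687 -0.00099261]
```

```bash
python3 -m inch '[[[0.025,0,0.02],2],[[0.052,-0.0013,0.05],4.5],[[0.052,-0.0013,0.085],4.5],[[0.052,-0.0013,0.1],4.5],[[0.052,-0.0013,0.1],4.5]]'; python3 -m inch '[[[0,0,0],0],[[0,0,0],0],[[0,0,0],0],[[0,0,0],0]]'
```

```text
clock: 32.48
tcp_pos: [0.6833, 0.0038, 0.0479]
orientation: [0.011, 0.73, 0.683, 0.005]
wrist_force: [-0.0, 0.2, 0.1]
finger_gap: 0.0855
clock: 32.82
tcp_pos: [0.6847, 0.0034, 0.0498]
orientation: [0.012, 0.73, 0.683, 0.006]
wrist_force: [0.2, -0.7, 0.7]
finger_gap: 0.0855
```

```bash
python3 -m inch '[[[-0.002,0.002,0.015],0],[[-0.002,0.002,0.03],0],[[-0.002,0.002,0.039],0],[[-0.002,0.002,0.041],0],[[-0.002,0.002,0.041],0]]'; python3 -m inch '[[[0,0,0],0],[[0,0,0],0],[[0,0,0],0],[[0,0,0],0]]'
```

```text
clock: 33.23
tcp_pos: [0.6871, 0.0008, 0.0086]
orientation: [0.012, 0.73, 0.683, 0.005]
wrist_force: [0.3, 0.5, -0.4]
finger_gap: 0.0856
clock: 33.57
tcp_pos: [0.6876, 0.0008, 0.0093]
orientation: [0.012, 0.73, 0.683, 0.006]
wrist_force: [-0.1, 1.0, -0.2]
finger_gap: 0.0853
```

```bash
python3 -m inch '[[[0,0,0.001],0],[[0,0,0.001],0],[[0,0,0.001],0],[[0,0,0.001],0],[[0,0,0.001],0]]' 1 40; python3 -m inch '[[[0,0,0],0],[[0,0,0],0],[[0,0,0],0],[[0,0,0],0],[[0,0,0],0]]';python3 -m inch '[[[0,0,-0.03],0],[[0,0,-0.06],0],[[0,0,-0.09],0],[[0,0,-0.12],0],[[0,0,-0.12],0]]'; python3 -m inch '[[[0,0,0],0],[[0,0,0],0],[[0,0,0],0]]'
```

```text
clock: 33.98
tcp_pos: [0.6876, 0.0008, 0.0083]
orientation: [0.012, 0.73, 0.683, 0.006]
wrist_force: [-0.6, 0.5, -0.8]
finger_gap: 0.0256
clock: 34.4
tcp_pos: [0.6878, 0.0008, 0.0085]
orientation: [0.012, 0.73, 0.683, 0.006]
wrist_force: [-0.1, 0.0, 1.5]
finger_gap: 0.0146
clock: 34.82
tcp_pos: [0.6882, 0.0017, 0.1358]
orientation: [0.016, 0.73, 0.683, 0.009]
wrist_force: [0.7, 0.9, 1.0]
finger_gap: 0.0144
clock: 35.07
tcp_pos: [0.6877, 0.0017, 0.1348]
orientation: [0.016, 0.73, 0.683, 0.009]
wrist_force: [0.3, 0.0, -1.5]
finger_gap: 0.0148
```

```bash
python3 -m inch '[[[0.025,-0.022,0],0],[[0.05,-0.044,0],0],[[0.075,-0.065,0],0],[[0.088,-0.076,0],0],[[0.088,-0.076,0],0]]'; python3 -m inch '[[[0.025,-0.022,0],0],[[0.05,-0.044,0],0],[[0.075,-0.065,0],0],[[0.088,-0.076,0],0],[[0.088,-0.076,0],0]]'; python3 -m inch '[[[0.025,-0.022,0],0],[[0.05,-0.044,0],0],[[0.075,-0.065,0],0],[[0.08,-0.07,0],0],[[0.08,-0.07,0],0]]';python3 -m inch '[[[0,0,0],0],[[0,0,0],0],[[0,0,0],0],[[0,0,0],0],[[0,0,0],0]]'
python3 - <<'E'
from h import *
s=env.get_state(); g=grab("wrist"); save(g,"w8.png")
from scipy.spatial.transform import Rotation as Ro
T=Ro.from_quat(np.array(s["orientation"])[[1,2,3,0]]).as_matrix(); print(T.round(3), T.T@(np.array([.4675,.295,.05])-s["tcp_pos"]))
E
```

```text
clock: 35.48
tcp_pos: [0.6142, 0.0975, 0.1297]
orientation: [0.014, 0.729, 0.684, 0.007]
wrist_force: [-0.3, 0.4, -0.7]
finger_gap: 0.0146
clock: 35.9
tcp_pos: [0.5415, 0.192, 0.1256]
orientation: [0.013, 0.728, 0.686, 0.006]
wrist_force: [-0.4, -0.6, -0.1]
finger_gap: 0.0149
clock: 36.32
tcp_pos: [0.4759, 0.2767, 0.1224]
orientation: [0.013, 0.727, 0.686, 0.006]
wrist_force: [0.1, -1.1, 0.1]
finger_gap: 0.0146
clock: 36.73
tcp_pos: [0.4767, 0.2759, 0.1224]
orientation: [0.013, 0.728, 0.686, 0.006]
wrist_force: [-0.7, -0.1, 0.1]
finger_gap: 0.0152
[[ 0.059  0.998  0.026]
 [ 0.998 -0.059 -0.011]
 [-0.009  0.026 -1.   ]] [ 0.01917787 -0.01216609  0.07195272]
```

View pics/w8.png

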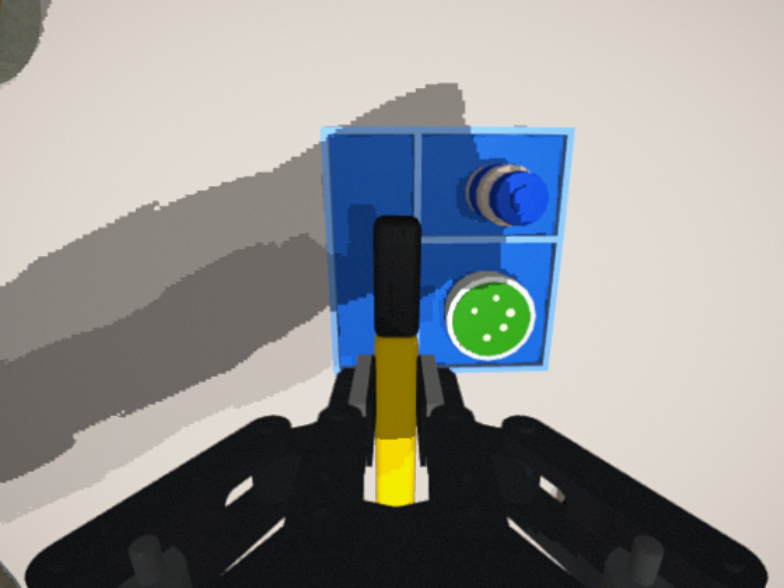

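The green dish (490,317) and blue bottle (510,195) are in their bays, and the marker is held level along its bay. I'll lower it and open only part way so the fingers clear the dish.

```bash
python3 -m inch '[[[0.019,-0.013,0],0],[[0.019,-0.013,0.015],0],[[0.019,-0.013,0.045],0],[[0.019,-0.013,0.07],0],[[0.019,-0.013,0.075],0]]'; python3 -m inch '[[[0,0,0],0],[[0,0,0],0],[[0,0,0],0],[[0,0,0],0],[[0,0,0],0]]'
```

```text
clock: 37.2
tcp_pos: [0.4641, 0.2936, 0.0432]
orientation: [0.012, 0.728, 0.686, 0.003]
wrist_force: [-0.7, -0.1, -0.7]
finger_gap: 0.0145
clock: 37.62
tcp_pos: [0.4652, 0.294, 0.0447]
orientation: [0.012, 0.728, 0.686, 0.004]
wrist_force: [0.2, -0.5, 0.1]
finger_gap: 0.0147
```

```bash
python3 -m inch '[[[0.001,0.0015,0.01],0],[[0.001,0.0015,0.02],0],[[0.001,0.0015,0.028],0],[[0.001,0.0015,0.0315],0],[[0.001,0.0015,0.0315],0]]'; python3 -m inch '[[[0,0,0],0],[[0,0,0],0],[[0,0,0],0],[[0,0,0],0],[[0,0,0],0]]'
```

```text
clock: 38.03
tcp_pos: [0.4665, 0.2941, 0.0119]
orientation: [0.012, 0.728, 0.686, 0.003]
wrist_force: [0.0, 0.4, 0.4]
finger_gap: 0.0142
clock: 38.45
tcp_pos: [0.4664, 0.294, 0.0118]
orientation: [0.012, 0.728, 0.686, 0.003]
wrist_force: [-0.9, 0.4, -0.8]
finger_gap: 0.0145
```

```bash
python3 -m inch '[[[0,0,0],0],[[0,0,0],0],[[0,0,0],0],[[0,0,0],0],[[0,0,0],0]]' 0.65; python3 -m inch '[[[0,0,-0.02],0],[[0,0,-0.05],0],[[0,0,-0.08],0],[[0,0,-0.12],0],[[0,0,-0.14],0]]'; python3 -m inch '[[[-0.04,0,0],0],[[-0.08,0,0],0],[[-0.12,0,0],0],[[-0.14,0,0],0],[[-0.14,0,0],0]]'; python3 -m inch '[[[0,0,0],0],[[0,0,0],0],[[0,0,0],0],[[0,0,0],0]]'
python3 - <<'E'
from h import *
g=grab("wrist"); a=g["im"]; g2=grab("side")
cv2.imwrite("pics/fin.png",np.hstack([a,g2["im"]])[::1,:,::-1][:, :] if 0 else cv2.resize(np.hstack([a,g2["im"]])[...,::-1],(800,300)))
save(g,"w9.png")
E
```

```text
clock: 38.87
tcp_pos: [0.4664, 0.294, 0.0119]
orientation: [0.012, 0.728, 0.686, 0.003]
wrist_force: [-0.6, 0.7, -0.7]
finger_gap: 0.0297
clock: 39.28
tcp_pos: [0.4648, 0.2966, 0.1561]
orientation: [0.013, 0.728, 0.686, 0.005]
wrist_force: [1.7, 0.4, 0.5]
finger_gap: 0.0298
clock: 39.7
tcp_pos: [0.456, 0.1536, 0.1578]
orientation: [0.013, 0.729, 0.684, 0.005]
wrist_force: [0.1, 0.2, 0.1]
finger_gap: 0.03
clock: 40.03
tcp_pos: [0.4561, 0.1545, 0.1577]
orientation: [0.013, 0.729, 0.685, 0.005]
wrist_force: [0.4, 0.1, 0.3]
finger_gap: 0.0294
```

View pics/w9.png

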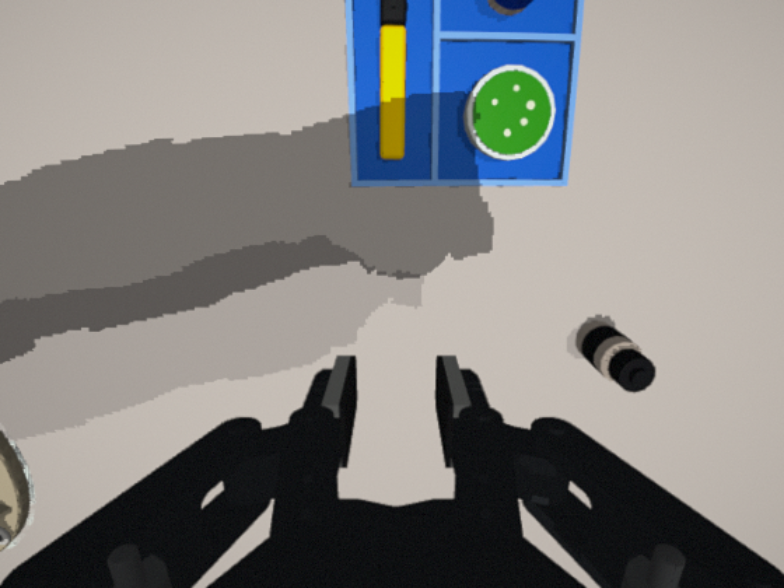

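View pics/fin.png

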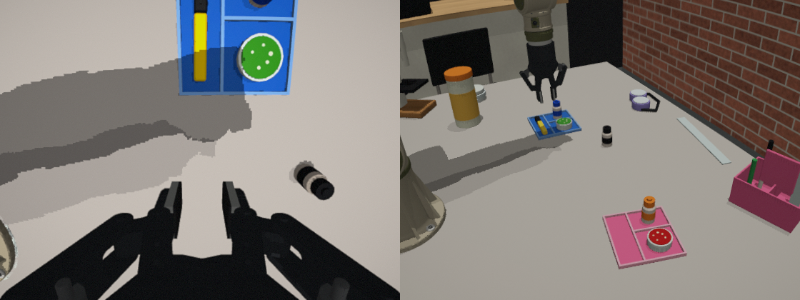

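The marker, green dish and blue bottle are all in their bays, and the black bottle is standing. Before handing in, I'll measure where each sits in the tray.

```bash
python3 - <<'E'
from h import *
g=grab("wrist")
a=np.radians(-2.8); R=np.array([[np.cos(a),-np.sin(a)],[np.sin(a),np.cos(a)]])
for n,uv,z in (("marker end",(392,157),.016),("cap joint",(394,25),.019),("dish",(511,112),.025),("rim corner -74,-79",(352,185),.009),("rim corner 74,-79",(568,185),.009)):
    print(n,(1e3*R.T@(atz(g,[np.array(uv)/1.4],z)[0,:2]-[.5125,.2935])).round(1))
print("black",atz(g,[np.array((634,374))/1.4],.066).round(4))
env.hand_in()
E
```

```text
marker end [-47.2 -59.9]
cap joint [-45.  16.]
dish [ 26.4 -33.8]
rim corner -74,-79 [-74.3 -77.5]
rim corner 74,-79 [ 73.8 -78.7]
black [[0.61  0.094 0.066]]
the job is handed in; nothing more can be done
```

Both kits are made up, and I handed the job in at about 40 s of robot time. `hand_in` gives no verdict, so the results below are from my own checks.

- **Order:** The pink kit (red dish, then orange bottle) was finished before I touched anything for the blue one. The blue kit then went green dish, blue bottle, marker.
- **Blue tray, measured before handing in:**
  - Green dish at (26.4, -33.8) mm in the tray frame, against a bay centre of (27, -32).
  - Marker near end at y -60 mm and x about -46 mm, along its bay to within about 2°. That puts its centre at y of about 0.
  - The blue bottle was set down within about 1 mm of its bay centre by the arm's own reading. It looked upright in the pictures.
- **Pink tray:** In the final side view and an earlier wrist view, the red dish and orange bottle were upright or flat and clear of the walls. I did not measure them after release.
- **Black bottle:** It was still standing. My last reading put it about 6 mm from the first one. Its cap was seen at a steep angle that time, and the arm never came near it, so I take this as reading error rather than movement.
- **Disagreements:** My tray position fits agreed to about 1.5 mm between cameras, with individual corner points off by up to 4 mm. The gripper stood 1–2 mm narrower than the stated sizes when holding things. The tool drifted to a tilt of about 0.03 rad by the end, which I allowed for in the moves.

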